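# End of shift: put the kit on charge

## Robot

A 6-joint arm with a two-finger parallel gripper is mounted at the origin on the work surface. World frame = base frame: x ahead of the robot, y to its left, z up, the work surface at z = 0. Lengths are in m, angles in rad, forces in N, time in s.
With the tool pointing down it reaches from about 0.275 to 0.75 m from the base axis. Payload 10.2 kg.
Tool frame: the origin (TCP) lies at the very end of the fingers, on their centre line; the grasp point (between the pads) lies behind it (robot.hold_point_z is the z of the grasp point in the tool frame, in m); z points along the fingers, y is the direction in which the jaws open and shut (so a half turn about z gives the same grasp; the last joint's range is limited). The gripper opens to 88 mm and grips with 3 to 60 N. Pads are 18 mm wide; open, the fingers measure 123 mm over their backs; the gripper's body (75 mm by 187 mm) begins 45 mm behind the grasp point.
Start: joints at [-1.363, 0.313, 1.498, -0, 1.331, -0.223], TCP at [0.219, -0.477, 0.239] pointing down, gripper open.
Joint ranges: [-2.94, 2.94], [-0.97, 2.17], [0.19, 2.56], [-1.23, 4.37], [0.02, 3.11], [-2.88, 2.88]. Speed limits (rad/s): [2.39, 2.39, 3.01, 3.14, 3.14, 3.14].

## Interface

Orientations are given as a unit quaternion [x, y, z, w].
In Python, from cell import sensors, eyes, robot gives the robot as it stands.
- The arm moves only by the shell command python3 -m creep 'ROWS' [FORCE]. ROWS is JSON, a list that holds one entry, the list of rows, each a list of 7 numbers: the turn, a rotation vector about the tool's x, y, z in degrees, then the shift along the tool's x, y, z in cm, then the opening, from 0 (shut) to 1 (fully open). In form: [[[ax, ay, az, x, y, z, hand], ...]]. A call has 1 to 8 rows; each row shifts and turns the pose as measured when the row begins, along the tool's axes as they then stand; what a row does not reach is not made up. A row lasts 1/10 s, in which the tool goes at most 50 mm and 8.59 degrees, less where a joint would pass 70% of its speed; a pose out of reach is approached as far as the arm can. A call is refused whole if a number of a shift passes 5 or a number of a turn 8.59, either way. A call with a gripper value outside its range is refused whole. The fingers move at their own pace and stop on an object; FORCE is the grip in N (left out, the last holds). Time passes only in rows, so rows that do not move let the fingers close. It gives the time, the measured TCP pose, the force and the opening at its end, in the units of the state.
- sensors.read_state(): the state, without advancing time (a new reading comes with each control period).
- eyes.read_camera(name): name is "scene" or "top"; returns the picture (480x640x3 uint8, blue, green, red); there is no depth.
- eyes.get_calibration(name): a dict with "vfov" (degrees; the focal length in pixels is half the picture's height over the tangent of half this angle, whatever the lens; pixels are square), "cx", "cy" (the principal point, pixels), "k1" (the pictures are not rectified: a ray, as slopes to the right and down, at radius r is drawn at 1 + k1 r^2 times it, then the intrinsics apply), "R" (3x3) and "t" (3): a world point X has camera coordinates R X + t. Camera axes: x right, y down, z forward; pixel columns grow to the right and rows downward; lengths in m; the calibration is good to about 2 mm. A picture is of the moment at which its call begins. get_calibration takes no time and is no camera call.
- robot.finish_job(): hands the job in, once; it reports no verdict.
Trained networks look in the newest picture that a camera, given by its name, has taken for a name from the list of things; names that differ only in an ending like _2 or _b are one class to them, and where a whole thing is asked for, a point or a joint stands for the part that bears it (a point fixed in the world has none). Each returns a list of dicts, best first, with "confidence" (0 to 1); they miss things now and then, are a little off and sometimes report something else, mostly with a low value. They report only what shows in the picture. A call takes as long as a camera call. They do not tell look-alikes from the thing itself.
- eyes.boxes_of(query, camera): "box" ([centre column, centre row, width, height] in pixels, round what is visible of it).
- eyes.trace(query, camera): "region" (480x640 bool, what is visible of it) and "box" ([centre column, centre row, width, height] in pixels, round what is visible of it).
- eyes.pinpoint(query, camera): "xy" ([column, row] in pixels: a listed point, or the origin of a listed thing).
The state is a dict: "time_s": time; "joints": joint angles; "joint_velocities": joint speeds; "tau": joint torques, N m; "eef_pos": TCP position; "orientation": TCP orientation; "contact_force": force on the tool from outside, world axes, zero at the start; "moment": the same for the moment, N m; "gripper_width": finger opening in m.
Only numpy, scipy, OpenCV 4.12 (cv2) and the standard library are available. Lean on these libraries where they do the work, as an engineer would, in place of code of your own. Each camera call takes 0.05 s, during which the arm holds its last target. There are 200 camera calls.

## Task

Put the four rechargeable things on charge, each standing fully home and upright in its own charger: the saw battery, the gas meter (screen to the front of its charger, where the lamp is), the stubby work torch and the slim torch. Lower them in and let go, never drop them, and leave the spray can standing where it is.

Things in the scene. Friction and masses are not known exactly. Their poses are not given: they have to be found in the camera images.
- saw_battery_center (a point): Saw battery: a plain black upright block with grey bands, 70 mm (x) by 60 mm (y) and 74 mm tall, about 0.4 kg, a grey panel with four white dots on top, grey catches on its two 60 mm wide sides. Either way round is right. It stands upright on the bench and is best gripped 20 to 28 mm below its top. Origin: its centre, half-way up; z is up.
- gas_meter_center (a point): Gas meter: grey upright hand-held instrument, 36 mm thick (x), 60 mm wide (y), 78 mm tall, about 0.2 kg, screen and two keys on its front (-x), steel belt clip at the back, standing 4 mm out. It stands upright on the bench and is best gripped 20 to 28 mm below its top. Origin: its centre, half-way up; z is up.
- gas_meter_screen (a point): Centre of the gas meter's screen: on its front face, 19 mm towards -x from its centre and 16 mm higher. The screen starts facing the robot to within 35 degrees.
- work_torch_center (a point): Stubby work torch: dark ribbed round barrel 50 mm in diameter, 72 mm tall, standing lens up, about 0.22 kg. It stands upright on the bench and is best gripped 20 to 28 mm below its top. Origin: its centre, half-way up; z is up.
- slim_torch_center (a point): Slim inspection torch: dark round barrel 28 mm in diameter, 80 mm tall, standing lens up, with a narrow steel pocket clip on its side, about 0.1 kg. It stands upright on the bench and is best gripped 20 to 28 mm below its top. Origin: its centre, half-way up; z is up.
- spray_can_center (a point): Spray can (not rechargeable): grey and white aerosol can, 52 mm in diameter, 150 mm tall with its nozzle, standing among the others. Origin: its centre, half-way up, 75 mm above the bench; z is up.
- saw_charger: The saw battery's charger, the largest: box 98 (x) by 104 mm with an oblong well for the 70 (x) by 60 mm battery; a vented block 52 mm tall behind it, 49 to 124 mm from the origin. Black, fixed, level; front (-x, green lamp) faces the robot within 15 degrees. The well tapers: play on every side 3 mm at the seat, 9 mm at the rim; seat 26 mm, rim 40 mm above the bench. Origin: at bench height under the well's centre.
- meter_charger: The gas meter's charger: box 82 (x, 33 mm of it before the origin) by 96 mm with an oblong well for the 36 (x) by 60 mm meter, screen to the front. Black, fixed, level; front (-x, green lamp) faces the robot within 15 degrees. The well tapers: play on every side 3 mm at the seat, 9 mm at the rim; seat 26 mm, rim 40 mm above the bench. Origin: at bench height under the well's centre.
- work_charger: The stubby work torch's charger: round dock 86 mm across on a 104 mm base, with a round well for the 50 mm barrel. Black, fixed, level; front (-x, green lamp) faces the robot within 15 degrees. The well tapers: play on every side 3 mm at the seat, 9 mm at the rim; seat 26 mm, rim 40 mm above the bench. Origin: at bench height under the well's centre.
- slim_charger: The slim torch's charger, the smallest: square dock 62 mm across with a round well for the 28 mm barrel, a block 30 mm tall behind it. Black, fixed, level; front (-x, green lamp) faces the robot within 15 degrees. The well tapers: play on every side 3 mm at the seat, 9 mm at the rim; seat 26 mm, rim 40 mm above the bench. Origin: at bench height under the well's centre.
Things that resemble listed ones, but are neither listed nor needed, are in the scene too. Leave any green or red look-alike of the part that bears gas_meter_center alone.

How it is judged:
By the outcome, as a careful person would: the job done as asked, in the order asked, and still so for the second after the job is handed in, with the robot touching nothing.
It also fails if it takes over 109 s, if anything falls off the work surface, if the arm or the gripper's body presses on something with over 40 N, if the wrist force passes 120 N, or if a joint passes its speed limit or range.

## Working session

There is one attempt and no reset: what is moved stays moved. The work goes in short steps, Python scripts to look and compute and a shell command to move; the robot and the scene stay as the last step left them, time stands still between calls to the robot, and variables do not carry over. Pictures are saved under pics/ and viewed, about 12 in all and at most 16, crops included, and the job is handed in when it is done.

```bash
mkdir -p pics; ls; cat > h.py <<'E'
import numpy as np, cv2
from cell import sensors, eyes, robot
def px2w(cam,u,v,z):
    c=eyes.get_calibration(cam); f=240/np.tan(np.radians(c["vfov"])/2)
    d=np.array([(u-c["cx"])/f,(v-c["cy"])/f]); s=d.copy()
    for _ in range(20): s=d/(1+c["k1"]*(s@s))
    R=np.array(c["R"]);t=np.array(c["t"]); o=-R.T@t; r=R.T@np.array([s[0],s[1],1])
    return o+r*(z-o[2])/r[2]
def w2px(cam,X):
    c=eyes.get_calibration(cam); f=240/np.tan(np.radians(c["vfov"])/2)
    p=np.array(c["R"])@np.array(X)+np.array(c["t"]); s=p[:2]/p[2]; s=s*(1+c["k1"]*(s@s))
    return s*f+[c["cx"],c["cy"]]
E
python3 - <<'E'
from h import *
for c in("scene","top"):
    cv2.imwrite(f"pics/{c}0.png",eyes.read_camera(c)); k=eyes.get_calibration(c); print(c,k["vfov"],-np.array(k["R"]).T@k["t"])
    for q,z in dict(saw_battery_center=.037,gas_meter_center=.039,gas_meter_screen=.055,work_torch_center=.036,slim_torch_center=.04,spray_can_center=.075,saw_charger=0,meter_charger=0,work_charger=0,slim_charger=0).items():
        for r in eyes.pinpoint(q,c)[:4]:
            u,v=r["xy"]; print(q,round(r["confidence"],2),int(u),int(v),px2w(c,u,v,z)[:2].round(3))
print(sensors.read_state(),robot.hold_point_z)
E
```

```text
pics
scene 57.53152803213959 [1.15593075 0.48903467 0.68683441]
saw_battery_center 0.74 295 233 [ 0.505 -0.156]
gas_meter_center 0.77 253 204 [ 0.477 -0.341]
gas_meter_center 0.75 215 190 [ 0.494 -0.49 ]
gas_meter_screen 0.89 271 178 [ 0.359 -0.39 ]
gas_meter_screen 0.82 208 189 [ 0.523 -0.481]
gas_meter_screen 0.76 260 197 [ 0.456 -0.334]
slim_torch_center 0.75 413 282 [0.478 0.176]
spray_can_center 0.87 353 241 [0.48  0.009]
saw_charger 0.6 332 324 [0.659 0.092]
meter_charger 0.95 262 284 [ 0.666 -0.113]
work_charger 0.83 438 364 [0.61  0.314]
slim_charger 0.6 228 238 [ 0.6   -0.314]
top 51.00080088711235 [ 0.45712597 -0.06633892  1.2690084 ]
saw_battery_center 0.71 368 234 [ 0.501 -0.155]
gas_meter_center 0.81 446 249 [ 0.467 -0.347]
gas_meter_center 0.75 227 241 [0.478 0.191]
gas_meter_center 0.73 455 288 [ 0.373 -0.371]
gas_meter_center 0.73 499 233 [ 0.51  -0.477]
gas_meter_screen 0.98 510 227 [ 0.523 -0.499]
gas_meter_screen 0.93 465 292 [ 0.364 -0.391]
gas_meter_screen 0.8 446 259 [ 0.444 -0.343]
work_torch_center 0.64 167 247 [0.461 0.34 ]
work_torch_center 0.26 233 240 [0.4
[... 285 characters left out ...]
': array([-1.36340685e+00,  3.12860373e-01,  1.49767826e+00, -1.08449611e-05,
        1.33103156e+00, -2.23381041e-01]), 'joint_velocities': array([-5.70385659e-05,  4.13579160e-05,  1.78544277e-05, -1.86788458e-04,
       -2.74220633e-03,  6.82968036e-04]), 'tau': array([ 7.61392002e-04, -4.02120066e+01, -2.52407455e+01,  6.95190439e-02,
        3.20851535e-02, -3.59723958e-05]), 'eef_pos': array([ 0.21922127, -0.47704461,  0.23874866]), 'orientation': array([ 9.76893852e-01,  2.13725059e-01, -5.35700706e-06,  1.11881436e-05]), 'contact_force': array([-0.00121956,  0.87026507, -0.42833689]), 'moment': array([0.00482716, 0.02017095, 0.00445703]), 'gripper_width': 0.08791768832457646} -0.0187
```

View pics/top0.png

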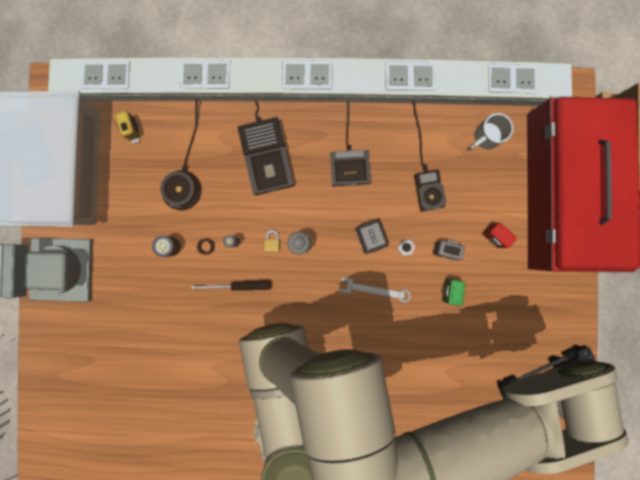

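View pics/scene0.png

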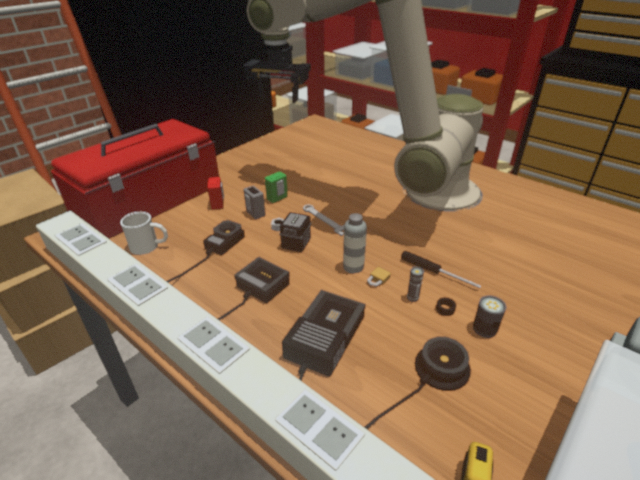

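Candidates for the gas meter are the grey one at top (450,249), the green at (455,290) and the red at (500,235). By the description it's the grey one. The battery is at (372,236), the work torch at (165,245), the slim torch at (231,241) and the spray can at (299,242). Next is a close crop of each half.

```bash
python3 - <<'E'
from h import *
im=eyes.read_camera("top")
cv2.imwrite("pics/cR.png",cv2.resize(im[130:275,320:520],None,fx=4,fy=4,interpolation=cv2.INTER_CUBIC))
cv2.imwrite("pics/cL.png",cv2.resize(im[110:260,150:320],None,fx=4,fy=4,interpolation=cv2.INTER_CUBIC))
for cam in("top","scene"):
  if cam=="scene": eyes.read_camera(cam)
  for q,z in dict(saw_battery_center=.074,gas_meter_center=.078,work_torch_center=.072,slim_torch_center=.08,spray_can_center=.15,saw_charger=.04,meter_charger=.04,work_charger=.04,slim_charger=.04).items():
    for r in eyes.trace(q,cam)[:3]:
        cs,_=cv2.findContours(r["region"].astype(np.uint8),0,2); c=max(cs,key=cv2.contourArea)
        w=np.array([px2w(cam,*p,z)[:2] for p in c[:,0].astype(float)]).astype(np.float32)*1000
        (a,b),(s,t),g=cv2.minAreaRect(w); print(cam,q,round(r["confidence"],2),np.round(r["box"]), "rect",[round(float(x)) for x in(a,b,s,t,g)])
E
```

```text
top saw_battery_center 0.71 [373. 238.  36.  40.] rect [495, -161, 73, 63, 21]
top gas_meter_center 0.77 [500. 233.  34.  26.] rect [501, -464, 75, 53, 52]
top gas_meter_center 0.66 [447. 250.  34.  21.] rect [465, -341, 45, 74, 1]
top gas_meter_center 0.57 [454. 289.  19.  28.] rect [369, -355, 52, 62, 83]
top work_torch_center 0.75 [167. 245.  31.  20.] rect [464, 332, 48, 69, 2]
top slim_torch_center 0.58 [230. 240.  19.  14.] rect [478, 173, 24, 38, 1]
top spray_can_center 0.83 [299. 246.  28.  29.] rect [475, 5, 49, 51, 1]
top spray_can_center 0.17 [350. 143.  40.  84.] rect [655, -105, 99, 88, 6]
top saw_charger 0.9 [265. 154.  51.  83.] rect [698, 102, 196, 107, 14]
top meter_charger 0.68 [350. 145.  39.  83.] rect [670, -109, 102, 96, 1]
top work_charger 0.92 [182. 161.  40.  98.] rect [610, 312, 112, 98, 31]
top slim_charger 0.77 [430. 156.  34. 112.] rect [622, -303, 119, 70, 9]
scene saw_battery_center 0.75 [297. 233.  36.  40.] rect [532, -129, 165, 77, 39]
scene gas_meter_center 0.89 [254. 201.  24.  33.] rect [501, -306, 173, 55, 53]
scene gas_meter_center 0.63 [216. 190.  17.  33.] rect [540, -423, 180, 41, 52]
scene slim_torch_center 0.89 [414. 285.  16.  40.] rect [519, 198, 112, 28, 25]
scene spray_can_center 0.72 [355. 241.  25.  57.] rect [555, 66, 204, 47, 36]
scene saw_charger 0.93 [323. 332.  83.  89.] rect [717, 112, 223, 120, 14]
scene meter_charger 0.96 [254. 286.  73.  64.] rect [724, -91, 196, 125, 4]
scene work_charger 0.7 [419. 378. 106.  90.] rect [630, 326, 121, 97, 33]
scene slim_charger 0.95 [207. 252.  74.  66.] rect [681, -259, 259, 94, 24]
scene slim_charger 0.44 [415. 284.  20.  40.] rect [477, 179, 120, 30, 26]
```

View pics/cR.png

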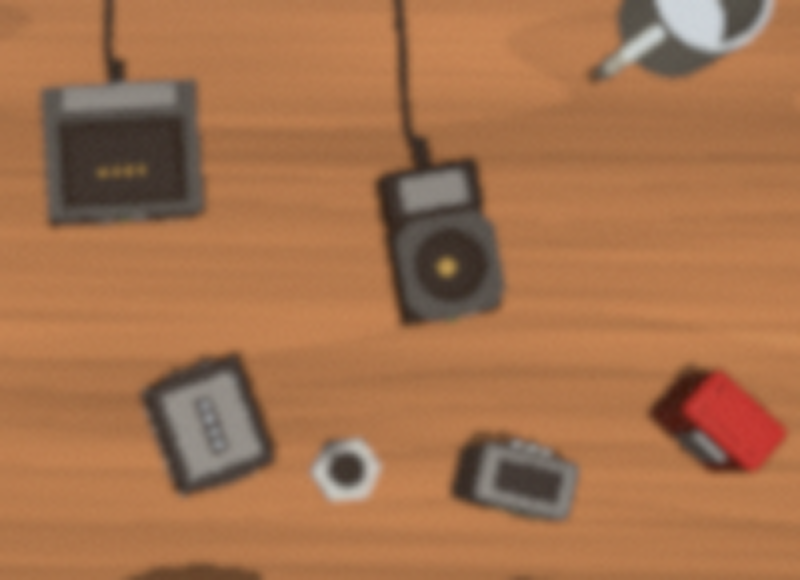

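View pics/cL.png

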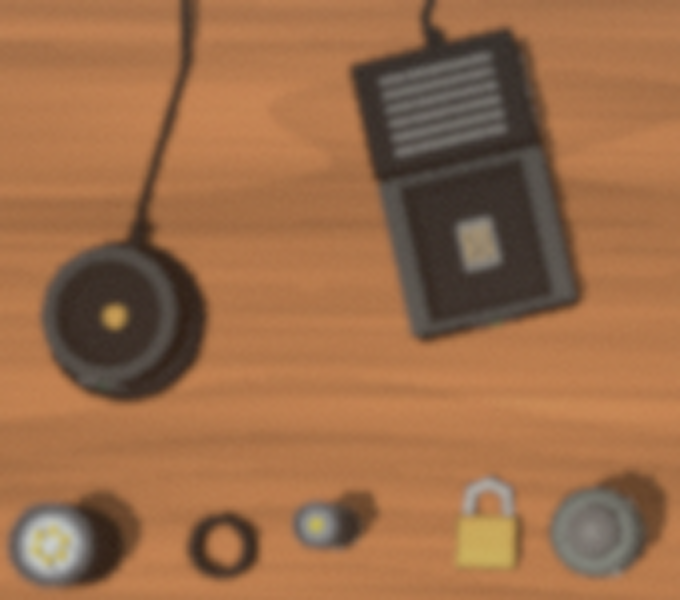

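The top crops show the right half with the battery (372.6,236.6), yaw about +21°. The grey meter is at (451.4,250.6), yaw about -12°, with its belt clip on the far side. The meter well is at (351,170.6) and the slim well at (432.6,196). In the left half, the work torch lens is at (162.4,246), the slim lens (229,241), the saw well (269,170) and the work well (178,188). I'll convert these and cross-check them in the scene view.

```bash
cat >> h.py <<'E'
from scipy.spatial.transform import Rotation as Ro
def togo(x,y,z,psi):
    s=sensors.read_state(); R=Ro.from_quat(s["orientation"]); p=np.radians(psi)
    T=Ro.from_matrix(np.array([[np.cos(p),np.sin(p),0],[np.sin(p),-np.cos(p),0],[0,0,-1]]))
    d=(np.array([x,y,z])-s["eef_pos"])*100
    print("t",round(s["time_s"],2),"pos",s["eef_pos"].round(4),"w",round(s["gripper_width"],4),"F",s["contact_force"].round(1))
    print("turn",(R.inv()*T).as_rotvec(degrees=True).round(2),"shift now",R.inv().apply(d).round(2),"shift after turn",T.inv().apply(d).round(2))
E
python3 - <<'E'
from h import *
im=eyes.read_camera("scene")
cv2.imwrite("pics/s2.png",cv2.resize(im[150:350,190:400],None,fx=3,fy=3,interpolation=cv2.INTER_CUBIC))
for n,(u,v,z) in dict(bat=(372.6,236.6,.074),meter=(451.4,250.6,.078),work=(162.4,246,.072),slim=(229.1,241.1,.08),can=(299,242.5,.15),sawC=(268.9,170.1,.04),metC=(351.1,170.6,.04),workC=(177.9,188.4,.04),slimC=(432.6,196.1,.04)).items():
    w=px2w("top",u,v,z); print(n,w.round(4),"scene px",w2px("scene",w).round(1))
E
```

```text
bat [ 0.4947 -0.1632  0.074 ] scene px [295.1 218.9]
meter [ 0.4645 -0.3503  0.078 ] scene px [253.4 189.5]
work [0.4634 0.3407 0.072 ] scene px [491.9 302.2]
slim [0.4779 0.1773 0.08  ] scene px [416.5 269. ]
can [0.4763 0.0064 0.15  ] scene px [354.3 213.7]
sawC [0.6553 0.0914 0.04  ] scene px [333.3 309.5]
metC [ 0.6571 -0.111   0.04  ] scene px [264.2 269.5]
workC [0.6069 0.317  0.04  ] scene px [444.2 350.9]
slimC [ 0.5976 -0.312   0.04  ] scene px [227.2 226.5]
```

View pics/s2.png

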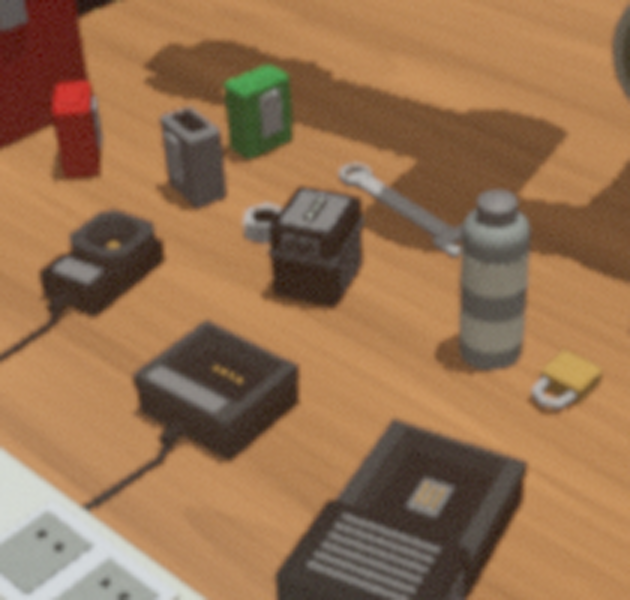

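The scene view agrees with the top view to within about 2 px: grey meter with its clip at the back, battery catch face towards the camera on the +x side. I'm setting out for the battery.

```bash
python3 -c "
from h import *
togo(.4947,-.1632,.2,21)"
```

```text
t 2.15 pos [ 0.2192 -0.477   0.2387] w 0.0878 F [ 0.1  0.7 -0.3]
turn [-0.   -0.    3.68] shift now [ 38.14 -17.01   3.87] shift after turn [ 36.96 -19.43   3.87]
```

```bash
python3 -m creep '[[[0,0,3.68,0,0,0,1],[0,0,0,4.1,-2.15,0.4,1],[0,0,0,4.1,-2.15,0.4,1],[0,0,0,4.1,-2.15,0.4,1],[0,0,0,4.1,-2.15,0.4,1],[0,0,0,4.1,-2.15,0.4,1],[0,0,0,4.1,-2.15,0.4,1],[0,0,0,4.1,-2.15,0.4,1]]]' 20
python3 -c "
from h import *
togo(.4947,-.1632,.2,21)"
```

```text
time_s: 2.95
eef_pos: [0.4386, -0.23, 0.2099]
orientation: [0.984, 0.176, 0.0, 0.002]
contact_force: [1.3, -0.5, 0.5]
gripper_width: 0.0883
t 2.95 pos [ 0.4386 -0.23    0.2099] w 0.0883 F [ 1.3 -0.5  0.5]
turn [ 0.19 -0.   -0.73] shift now [ 7.57 -4.33  0.98] shift after turn [ 7.63 -4.23  0.99]
```

```bash
python3 -m creep '[[[0,0,-0.7,3.8,-2.1,0.5,1],[0,0,0,3.8,-2.1,0.5,1],[0,0,0,0,0,0,1]]]'
python3 -c "
from h import *
togo(.4947,-.1632,.2,21)
im=eyes.read_camera('top'); cv2.imwrite('pics/b1.png',cv2.resize(im[180:300,300:460],None,fx=4,fy=4))"
```

```text
time_s: 3.25
eef_pos: [0.4991, -0.1568, 0.1991]
orientation: [0.983, 0.185, 0.001, 0.001]
contact_force: [0.8, -1.1, -0.5]
gripper_width: 0.0882
t 3.25 pos [ 0.4991 -0.1568  0.1991] w 0.0882 F [ 0.8 -1.1 -0.5]
turn [ 0.17 -0.05  0.31] shift now [-0.64  0.44 -0.09] shift after turn [-0.64  0.44 -0.09]
```

View pics/b1.png

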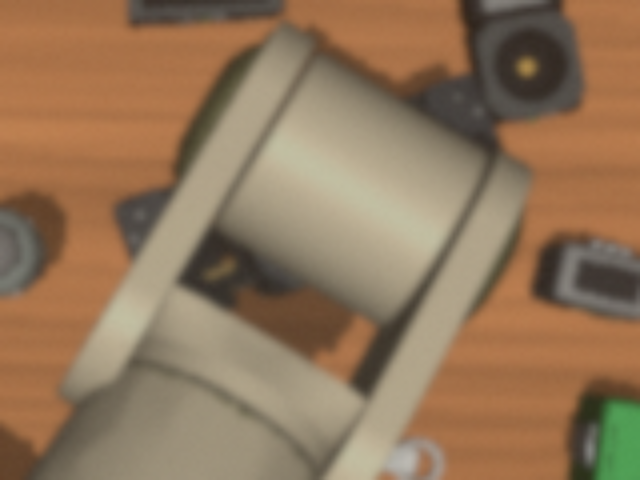

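The top view is blocked by the wrist, so I'll rely on the geometry and the jaw clearance of 14 mm per side. Descending to just above the battery.

```bash
python3 -m creep '[[[0.17,0,0.3,-0.64,0.44,0,1],[0,0,0,0,0,3.4,1],[0,0,0,0,0,3.4,1],[0,0,0,0,0,3,1],[0,0,0,0,0,0,1],[0,0,0,0,0,0,1]]]'
python3 -c "
from h import *
togo(.4947,-.1632,.031,21)
im=eyes.read_camera('scene'); cv2.imwrite('pics/b2.png',cv2.resize(im[150:290,200:400],None,fx=4,fy=4))"
```

```text
time_s: 3.9
eef_pos: [0.4906, -0.1741, 0.1018]
orientation: [0.984, 0.177, 0.002, 0.002]
contact_force: [0.3, 0.5, 0.3]
gripper_width: 0.088
t 3.9 pos [ 0.4906 -0.1741  0.1018] w 0.088 F [0.3 0.5 0.3]
turn [ 0.31 -0.15 -0.64] shift now [ 0.75 -0.91  7.08] shift after turn [ 0.78 -0.87  7.08]
```

View pics/b2.png

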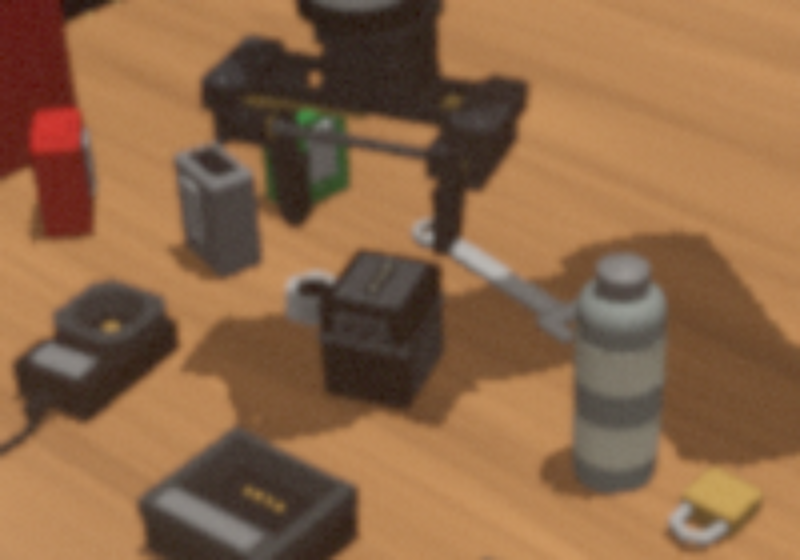

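The scene view shows the open fingers above and behind the battery, both clear of it. I'll correct sideways before going lower.

```bash
python3 -m creep '[[[0.3,-0.15,-0.6,0.75,-0.9,0,1],[0,0,0,0,0,0,1],[0,0,0,0,0,0,1]]]'
python3 -c "
from h import *
togo(.4947,-.1632,.031,21)"
```

```text
time_s: 4.25
eef_pos: [0.4959, -0.1634, 0.1055]
orientation: [0.983, 0.182, 0.002, 0.002]
contact_force: [-0.1, 0.0, 0.7]
gripper_width: 0.0883
t 4.25 pos [ 0.4959 -0.1634  0.1055] w 0.0883 F [-0.1  0.   0.7]
turn [ 0.25 -0.2  -0.03] shift now [-0.13 -0.09  7.44] shift after turn [-0.1  -0.06  7.45]
```

```bash
python3 -m creep '[[[0.25,-0.2,0,-0.1,0,1.8,1],[0,0,0,0,0,1.8,1],[0,0,0,0,0,1.8,1],[0,0,0,0,0,1,1],[0,0,0,0,0,0.4,1],[0,0,0,0,0,0,1]]]'
python3 -c "
from h import *
togo(.4947,-.1632,.031,21)"
```

```text
time_s: 4.85
eef_pos: [0.4975, -0.1643, 0.0389]
orientation: [0.983, 0.183, 0.003, 0.003]
contact_force: [0.3, 0.1, -0.6]
gripper_width: 0.088
t 4.85 pos [ 0.4975 -0.1643  0.0389] w 0.088 F [ 0.3  0.1 -0.6]
turn [ 0.34 -0.26  0.09] shift now [-0.23 -0.21  0.79] shift after turn [-0.22 -0.2   0.79]
```

```bash
python3 -m creep '[[[0.3,-0.25,0,-0.25,-0.2,0.7,1],[0,0,0,0,0,0,1],[0,0,0,0,0,0,0],[0,0,0,0,0,0,0],[0,0,0,0,0,0,0],[0,0,0,0,0,0,0],[0,0,0,0,0,0,0]]]' 25
python3 -c "
from h import *
togo(.4947,-.1632,.2,21)"
```

```text
time_s: 5.55
eef_pos: [0.4953, -0.1637, 0.0335]
orientation: [0.983, 0.183, 0.001, 0.001]
contact_force: [-0.6, 0.0, -2.8]
gripper_width: 0.0596
t 5.55 pos [ 0.4953 -0.1637  0.0335] w 0.0596 F [-0.6  0.  -2.8]
turn [ 0.18 -0.11  0.11] shift now [ -0.    -0.02 -16.65] shift after turn [ -0.03  -0.07 -16.65]
```

The width of 59.6 mm confirms the grip is across the 60 mm side. Lifting.

```bash
python3 -m creep '[[[0,0,0,0,0,0,0],[0,0,0,0,0,-1.5,0],[0,0,0,0,0,-3,0],[0,0,0,0,0,-3.5,0],[0,0,0,0,0,-3.5,0],[0,0,0,0,0,-3.5,0],[0,0,0,0,0,-3,0],[0,0,0,0,0,0,0]]]' 40
python3 -c "
from h import *
togo(.6553,.0914,.2,13.5)
im=eyes.read_camera('scene'); cv2.imwrite('pics/b3.png',cv2.resize(im[100:340,200:400],None,fx=2.5,fy=2.5))"
```

```text
time_s: 6.35
eef_pos: [0.4927, -0.1623, 0.2165]
orientation: [0.983, 0.183, -0.003, -0.002]
contact_force: [0.5, 0.3, -3.7]
gripper_width: 0.0599
t 6.35 pos [ 0.4927 -0.1623  0.2165] w 0.0599 F [ 0.5  0.3 -3.7]
turn [-0.27  0.27  7.6 ] shift now [ 24.31 -17.8    1.63] shift after turn [ 21.73 -20.87   1.65]
```

View pics/b3.png

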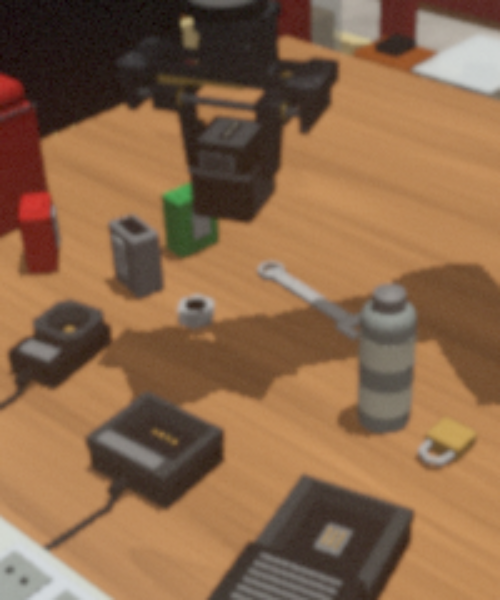

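The battery is held upright between the fingers, clear of the bench. Moving over the saw charger.

```bash
python3 -m creep '[[[-0.2,0.2,7.6,0,0,0,0],[0,0,0,2.5,-2.4,0,0],[0,0,0,3,-2.9,0,0],[0,0,0,3,-2.9,0,0],[0,0,0,3,-2.9,0,0],[0,0,0,3,-2.9,0,0],[0,0,0,2,-1.9,0,0],[0,0,0,0,0,0,0]]]'
python3 -c "
from h import *
togo(.6553,.0914,.2,13.5)"
```

```text
time_s: 7.2
eef_pos: [0.6143, 0.039, 0.1912]
orientation: [0.993, 0.113, -0.017, -0.007]
contact_force: [-1.0, -0.9, -3.6]
gripper_width: 0.0597
t 7.2 pos [0.6143 0.039  0.1912] w 0.0597 F [-1.  -0.9 -3.6]
turn [-1.07  1.81 -0.57] shift now [ 5.14 -4.21 -0.97] shift after turn [ 5.21 -4.14 -0.88]
```

```bash
python3 -m creep '[[[-1,1.8,-0.5,2.5,-2,-0.5,0],[0,0,0,2.5,-2,-0.5,0],[0,0,0,0,0,0,0],[0,0,0,0,0,0,0]]]'
python3 -c "
from h import *
togo(.6553,.0914,.2,13.5)"
```

```text
time_s: 7.6
eef_pos: [0.652, 0.0896, 0.1895]
orientation: [0.993, 0.117, -0.008, -0.001]
contact_force: [-0.2, -0.4, -4.9]
gripper_width: 0.0595
t 7.6 pos [0.652  0.0896 0.1895] w 0.0595 F [-0.2 -0.4 -4.9]
turn [-0.25  0.9  -0.08] shift now [ 0.35 -0.11 -1.05] shift after turn [ 0.36 -0.1  -1.05]
```

```bash
python3 -m creep '[[[-0.2,0.9,0,0.35,-0.1,0,0],[0,0,0,0,0,2,0],[0,0,0,0,0,2.5,0],[0,0,0,0,0,2.5,0],[0,0,0,0,0,2,0],[0,0,0,0,0,0,0],[0,0,0,0,0,0,0]]]'
python3 -c "
from h import *
togo(.6553,.0914,.0595,13.5)
im=eyes.read_camera('scene'); cv2.imwrite('pics/b4.png',cv2.resize(im[180:370,240:420],None,fx=3,fy=3))"
```

```text
time_s: 8.3
eef_pos: [0.6524, 0.0852, 0.0932]
orientation: [0.994, 0.113, -0.001, -0.0]
contact_force: [0.3, -0.1, -2.5]
gripper_width: 0.0594
t 8.3 pos [0.6524 0.0852 0.0932] w 0.0594 F [ 0.3 -0.1 -2.5]
turn [-0.02  0.1  -0.49] shift now [ 0.43 -0.54  3.37] shift after turn [ 0.43 -0.54  3.37]
```

View pics/b4.png

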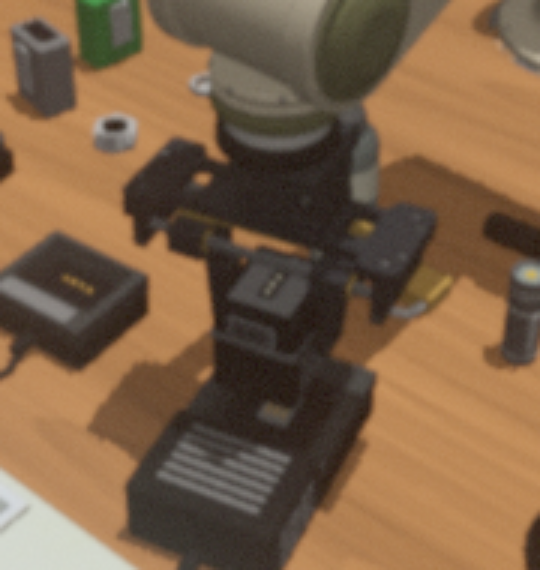

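The battery hangs over the well, a little to the -y side, which matches the computed 5 mm. Correcting.

```bash
python3 -m creep '[[[0,0.1,-0.5,0.43,-0.54,0,0],[0,0,0,0,0,0,0],[0,0,0,0,0,0,0]]]'
python3 -c "
from h import *
togo(.6553,.0914,.0595,13.5)"
```

```text
time_s: 8.65
eef_pos: [0.6567, 0.0917, 0.0961]
orientation: [0.993, 0.118, 0.002, 0.0]
contact_force: [-0.2, -0.0, -4.6]
gripper_width: 0.0602
t 8.65 pos [0.6567 0.0917 0.0961] w 0.0602 F [-0.2 -0.  -4.6]
turn [ 0.05 -0.25  0.04] shift now [-0.15 -0.01  3.66] shift after turn [-0.14 -0.01  3.66]
```

```bash
python3 -m creep '[[[0,-0.2,0,-0.15,0,1,0],[0,0,0,0,0,1,0],[0,0,0,0,0,0.6,0],[0,0,0,0,0,0.4,0],[0,0,0,0,0,0,0],[0,0,0,0,0,0,0]]]'
python3 -c "
from h import *
togo(.6553,.0914,.0595,13.5)"
```

```text
time_s: 9.25
eef_pos: [0.655, 0.0913, 0.0632]
orientation: [0.993, 0.118, 0.0, 0.0]
contact_force: [0.5, 0.3, -3.4]
gripper_width: 0.0595
t 9.25 pos [0.655  0.0913 0.0632] w 0.0595 F [ 0.5  0.3 -3.4]
turn [ 0.04 -0.01  0.04] shift now [0.03 0.   0.37] shift after turn [0.03 0.   0.37]
```

```bash
python3 -m creep '[[[0,0,0,0,0,0.2,0],[0,0,0,0,0,0.2,0],[0,0,0,0,0,0.1,0],[0,0,0,0,0,0,0]]]'
python3 -c "
from h import *
togo(.6553,.0914,.0595,13.5)"
```

```text
time_s: 9.65
eef_pos: [0.6555, 0.0914, 0.0599]
orientation: [0.993, 0.118, 0.001, 0.001]
contact_force: [-0.9, 0.0, -3.5]
gripper_width: 0.0597
t 9.65 pos [0.6555 0.0914 0.0599] w 0.0597 F [-0.9  0.  -3.5]
turn [ 0.09 -0.12  0.05] shift now [-0.02 -0.01  0.04] shift after turn [-0.02 -0.01  0.04]
```

```bash
python3 -m creep '[[[0,0,0,0,0,0.15,0],[0,0,0,0,0,0.15,0],[0,0,0,0,0,0,0]]]'
```

```text
time_s: 9.95
eef_pos: [0.6558, 0.0915, 0.0598]
orientation: [0.993, 0.118, 0.002, 0.001]
contact_force: [0.3, 0.2, -3.7]
gripper_width: 0.0596
```

```bash
python3 -m creep '[[[0,0,0,0,0,0.3,0],[0,0,0,0,0,0.3,0]]]'; python3 -m creep '[[[0,0,0,0,0,0,0]]]'
```

```text
time_s: 10.15
eef_pos: [0.6562, 0.0915, 0.0595]
orientation: [0.993, 0.118, 0.003, 0.001]
contact_force: [-16.9, -2.1, 25.8]
gripper_width: 0.0594
time_s: 10.25
eef_pos: [0.6563, 0.0915, 0.0601]
orientation: [0.993, 0.118, 0.003, 0.001]
contact_force: [0.9, 0.5, -3.3]
gripper_width: 0.0596
```

It contacts the seat exactly at the predicted height (0.0595). Releasing and rising.

```bash
python3 -m creep '[[[0,0,0,0,0,0.1,0.75],[0,0,0,0,0,0,0.85],[0,0,0,0,0,0,1],[0,0,0,0,0,0,1],[0,0,0,0,0,-1,1],[0,0,0,0,0,-2.5,1],[0,0,0,0,0,-3,1],[0,0,0,0,0,-4,1]]]' 25
python3 -m creep '[[[0,0,0,0,0,-3,1],[0,0,0,0,0,-3,1],[0,0,0,-4,0,0,1],[0,0,0,-4,0,0,1],[0,0,0,0,0,0,1]]]'
python3 -c "
from h import *
im=eyes.read_camera('scene'); cv2.imwrite('pics/b5.png',cv2.resize(im[230:390,260:400],None,fx=4,fy=4))
togo(.4645,-.3503,.2,-12)"
```

```text
time_s: 11.05
eef_pos: [0.6541, 0.0916, 0.1626]
orientation: [0.993, 0.118, -0.001, 0.001]
contact_force: [1.0, -0.1, 0.3]
gripper_width: 0.0884
time_s: 11.55
eef_pos: [0.5768, 0.0724, 0.2355]
orientation: [0.993, 0.118, 0.008, 0.002]
contact_force: [0.9, 1.6, 0.1]
gripper_width: 0.0881
t 11.6 pos [0.5789 0.0725 0.236 ] w 0.0879 F [0.7 0.7 0.5]
turn [ 0.16 -1.06 25.6 ] shift now [-21.12  38.38   3.49] shift after turn [-2.39 43.73  3.6 ]
```

View pics/b5.png

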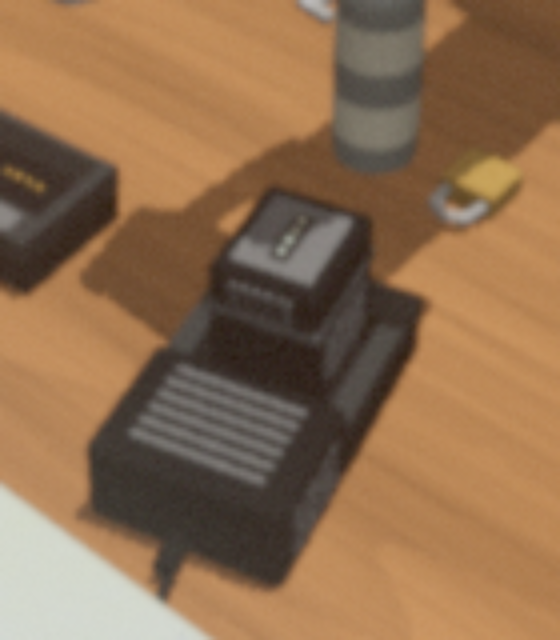

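The battery stands upright and low in its well. On to the gas meter.

```bash
python3 -m creep '[[[0,-0.5,8.5,0,0,0,1],[0,-0.5,8.5,0,0,0,1],[0,0,8.5,0,0,0,1],[0,0,0,-0.2,4,0.2,1],[0,0,0,-0.2,4.3,0.2,1],[0,0,0,-0.2,4.3,0.2,1],[0,0,0,-0.2,4.3,0.2,1],[0,0,0,-0.2,4.3,0.2,1]]]'
python3 -m creep '[[[0,0,0,-0.2,4.3,0.2,1],[0,0,0,-0.2,4.3,0.2,1],[0,0,0,-0.2,4.3,0.2,1],[0,0,0,-0.2,3,0.2,1],[0,0,0,0,0,0,1],[0,0,0,0,0,0,1]]]'
python3 -c "
from h import *
togo(.4645,-.3503,.2,-12)"
```

```text
time_s: 12.4
eef_pos: [0.5299, -0.135, 0.2305]
orientation: [0.994, -0.107, 0.006, 0.002]
contact_force: [1.4, 0.2, 0.2]
gripper_width: 0.0883
time_s: 13.0
eef_pos: [0.4894, -0.3025, 0.2247]
orientation: [0.994, -0.11, 0.009, 0.003]
contact_force: [-0.2, 0.2, 0.1]
gripper_width: 0.0881
t 13.0 pos [ 0.4894 -0.3025  0.2247] w 0.0881 F [-0.2  0.2  0.1]
turn [ 0.29 -1.05 -0.62] shift now [-1.43  5.19  2.47] shift after turn [-1.44  5.19  2.47]
```

```bash
python3 -m creep '[[[0.3,-1,-0.6,-0.7,2.4,1,1],[0,0,0,-0.7,2.4,1,1],[0,0,0,0,0,3,1],[0,0,0,0,0,3,1],[0,0,0,0,0,2,1],[0,0,0,0,0,0,1],[0,0,0,0,0,0,1]]]'
python3 -c "
from h import *
togo(.4645,-.3503,.0353,-12)"
```

```text
time_s: 13.7
eef_pos: [0.4726, -0.3436, 0.1251]
orientation: [0.995, -0.1, 0.003, 0.002]
contact_force: [-0.6, -0.4, 0.4]
gripper_width: 0.0878
t 13.7 pos [ 0.4726 -0.3436  0.1251] w 0.0878 F [-0.6 -0.4  0.4]
turn [ 0.16 -0.4   0.55] shift now [-0.72  0.79  8.98] shift after turn [-0.65  0.82  8.98]
```

```bash
python3 -m creep '[[[0.1,-0.4,0.5,-0.6,0.75,0,1],[0,0,0,0,0,0,1],[0,0,0,0,0,0,1]]]'
python3 -c "
from h import *
togo(.466,-.349,.0353,-12)
im=eyes.read_camera('top'); cv2.imwrite('pics/m0.png',cv2.resize(im[200:320,400:520],None,fx=4,fy=4))"
```

```text
time_s: 14.0
eef_pos: [0.4663, -0.3505, 0.1284]
orientation: [0.995, -0.104, 0.002, 0.002]
contact_force: [0.7, 0.3, 0.7]
gripper_width: 0.0882
t 14.0 pos [ 0.4663 -0.3505  0.1284] w 0.0882 F [0.7 0.3 0.7]
turn [ 0.22 -0.2   0.1 ] shift now [-0.09 -0.18  9.31] shift after turn [-0.06 -0.14  9.31]
```

```bash
python3 -m creep '[[[0.2,-0.2,0,-0.05,-0.1,2,1],[0,0,0,0,0,2.4,1],[0,0,0,0,0,2.4,1],[0,0,0,0,0,1,1],[0,0,0,0,0,0.5,1],[0,0,0,0,0,0,1],[0,0,0,0,0,0,1]]]'
python3 -c "
from h import *
togo(.466,-.349,.0353,-12)"
```

```text
time_s: 14.75
eef_pos: [0.4679, -0.3517, 0.0475]
orientation: [0.995, -0.104, 0.003, 0.003]
contact_force: [0.4, -0.3, -0.0]
gripper_width: 0.0884
t 14.75 pos [ 0.4679 -0.3517  0.0475] w 0.0884 F [ 0.4 -0.3 -0. ]
turn [ 0.31 -0.4   0.08] shift now [-0.26 -0.23  1.21] shift after turn [-0.25 -0.23  1.22]
```

```bash
python3 -m creep '[[[0.3,-0.4,0,-0.15,-0.1,1,1],[0,0,0,0,0,0.3,1],[0,0,0,0,0,0,0],[0,0,0,0,0,0,0],[0,0,0,0,0,0,0],[0,0,0,0,0,0,0],[0,0,0,0,0,0,0],[0,0,0,0,0,0,0]]]' 25
python3 -c "
from h import *
togo(.466,-.349,.0353,-12)"
```

```text
time_s: 15.55
eef_pos: [0.4674, -0.3512, 0.0355]
orientation: [0.995, -0.104, 0.001, 0.001]
contact_force: [-0.3, -0.8, -0.3]
gripper_width: 0.0603
t 15.55 pos [ 0.4674 -0.3512  0.0355] w 0.0603 F [-0.3 -0.8 -0.3]
turn [ 0.11 -0.14  0.08] shift now [-0.18 -0.19  0.02] shift after turn [-0.18 -0.19  0.02]
```

```bash
python3 -m creep '[[[0,0,0,0,0,-1.5,0],[0,0,0,0,0,-3,0],[0,0,0,0,0,-3.5,0],[0,0,0,0,0,-3.5,0],[0,0,0,0,0,-2,0],[0,0,0,0,0,0,0]]]' 30
python3 -c "
from h import *
togo(.6571,-.111,.17,3.5)"
```

```text
time_s: 16.15
eef_pos: [0.4666, -0.3501, 0.1795]
orientation: [0.995, -0.104, 0.001, 0.001]
contact_force: [0.5, -1.4, -2.8]
gripper_width: 0.0601
t 16.15 pos [ 0.4666 -0.3501  0.1795] w 0.0601 F [ 0.5 -1.4 -2.8]
turn [  0.09  -0.09 -15.42] shift now [ 13.7  -27.33   0.94] shift after turn [ 20.48 -22.71   0.95]
```

```bash
python3 -m creep '[[[0,0,-7.7,0,0,0,0],[0,0,-7.7,0,0,0,0],[0,0,0,2.5,-2.8,0,0],[0,0,0,3,-3.3,0,0],[0,0,0,3,-3.3,0,0],[0,0,0,3,-3.3,0,0],[0,0,0,3,-3.3,0,0],[0,0,0,2.5,-2.8,0,0]]]'
python3 -m creep '[[[0,0,0,0,0,0,0],[0,0,0,0,0,0,0]]]'
python3 -c "
from h import *
togo(.6571,-.111,.17,3.5)"
```

```text
time_s: 16.95
eef_pos: [0.6233, -0.1458, 0.1735]
orientation: [0.999, 0.032, -0.003, -0.001]
contact_force: [0.4, 0.2, -2.1]
gripper_width: 0.0598
time_s: 17.15
eef_pos: [0.6244, -0.1411, 0.1709]
orientation: [0.999, 0.035, -0.005, -0.002]
contact_force: [-0.4, -0.7, -1.0]
gripper_width: 0.0596
t 17.15 pos [ 0.6244 -0.1411  0.1709] w 0.0596 F [-0.4 -0.7 -1. ]
turn [-0.3   0.56  0.54] shift now [ 3.48 -2.77  0.07] shift after turn [ 3.45 -2.8   0.09]
```

```bash
python3 -m creep '[[[-0.3,0.5,0.5,1.8,-1.4,0,0],[0,0,0,1.8,-1.4,0,0],[0,0,0,0,0,0,0],[0,0,0,0,0,2,0],[0,0,0,0,0,2.5,0],[0,0,0,0,0,1.5,0],[0,0,0,0,0,0,0],[0,0,0,0,0,0,0]]]'
python3 -c "
from h import *
togo(.6571,-.111,.0615,3.5)"
```

```text
time_s: 17.95
eef_pos: [0.6529, -0.1195, 0.1066]
orientation: [1.0, 0.026, -0.004, 0.0]
contact_force: [-0.4, 0.5, -0.8]
gripper_width: 0.0603
t 17.95 pos [ 0.6529 -0.1195  0.1066] w 0.0603 F [-0.4  0.5 -0.8]
turn [-0.01  0.42 -0.56] shift now [ 0.5  -0.83  4.51] shift after turn [ 0.47 -0.83  4.51]
```

```bash
python3 -m creep '[[[0,0.4,-0.5,0.45,-0.8,0,0],[0,0,0,0,0,0,0],[0,0,0,0,0,0,0]]]'
python3 -c "
from h import *
togo(.6571,-.111,.0615,3.5)
im=eyes.read_camera('scene'); cv2.imwrite('pics/m1.png',cv2.resize(im[180:320,200:340],None,fx=4,fy=4))
s=sensors.read_state()
for q in('gas_meter_center','gas_meter_screen'):
  for r in eyes.pinpoint(q,'scene')[:3]: print(q,r)
p=s['eef_pos']; print('pred ctr',w2px('scene',[p[0],p[1],p[2]-.0355+.039]))
p2=[p[0],p[1],p[2]-.0355+.078];print('pred top',w2px('scene',p2),'well rim',w2px('scene',[.6571,-.111,.04]))"
```

```text
time_s: 18.25
eef_pos: [0.6576, -0.112, 0.1091]
orientation: [1.0, 0.03, 0.002, 0.001]
contact_force: [0.1, 0.3, -1.8]
gripper_width: 0.0597
t 18.25 pos [ 0.6576 -0.112   0.1091] w 0.0597 F [ 0.1  0.3 -1.8]
turn [ 0.07 -0.18 -0.09] shift now [-0.06 -0.11  4.76] shift after turn [-0.04 -0.1   4.76]
gas_meter_center {'xy': [278.3, 186.2], 'confidence': 0.73}
gas_meter_center {'xy': [261.1, 245.4], 'confidence': 0.65}
gas_meter_center {'xy': [214.8, 192.1], 'confidence': 0.63}
gas_meter_screen {'xy': [263.4, 234.1], 'confidence': 0.84}
gas_meter_screen {'xy': [273.3, 181.7], 'confidence': 0.84}
gas_meter_screen {'xy': [207.3, 190.3], 'confidence': 0.72}
pred ctr [260.88831579 244.08846493]
pred top [259.22809786 229.51387611] well rim [264.20608682 269.45924313]
```

View pics/m1.png

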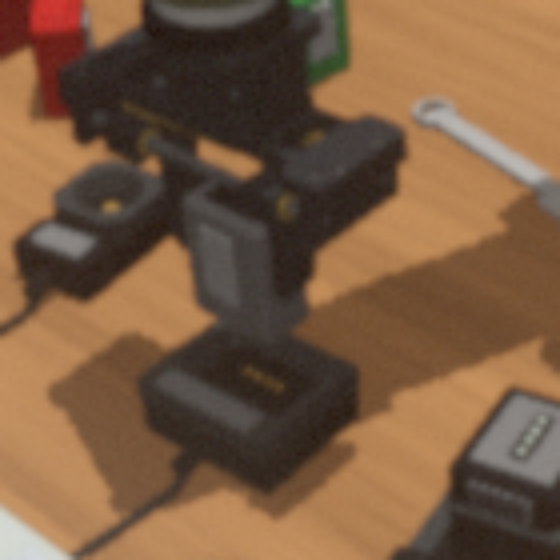

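The meter hangs upright with its clip to the back (+x), which leaves the screen facing the front. Its measured centre, (261,245), matches the expected (261,244). Lowering.

```bash
python3 -m creep '[[[0,-0.1,0,-0.05,-0.1,1.2,0],[0,0,0,0,0,1.2,0],[0,0,0,0,0,1,0],[0,0,0,0,0,0.5,0],[0,0,0,0,0,0.3,0],[0,0,0,0,0,0,0]]]'
python3 -c "
from h import *
togo(.6571,-.111,.0615,3.5)"
```

```text
time_s: 19.0
eef_pos: [0.6577, -0.111, 0.0628]
orientation: [1.0, 0.03, 0.002, 0.001]
contact_force: [2.0, -0.0, -2.1]
gripper_width: 0.06
t 19.0 pos [ 0.6577 -0.111   0.0628] w 0.06 F [ 2.  -0.  -2.1]
turn [ 0.08 -0.18 -0.08] shift now [-0.06  0.    0.13] shift after turn [-0.06  0.    0.13]
```

```bash
python3 -m creep '[[[0,-0.15,0,-0.05,0,0.3,0],[0,0,0,0,0,0.3,0]]]'
```

```text
time_s: 19.2
eef_pos: [0.6585, -0.1111, 0.0614]
orientation: [1.0, 0.03, 0.002, 0.001]
contact_force: [-14.6, 2.7, 28.1]
gripper_width: 0.0597
```

Contact comes at 0.0614, against an expected 0.0615, so it is home. Releasing.

```bash
python3 -m creep '[[[0,0,0,0,0,0,0],[0,0,0,0,0,0.1,0.75],[0,0,0,0,0,0,0.9],[0,0,0,0,0,0,1],[0,0,0,0,0,0,1],[0,0,0,0,0,-1,1],[0,0,0,0,0,-2.5,1],[0,0,0,0,0,-4,1]]]' 25
python3 -m creep '[[[0,0,0,0,0,-4,1],[0,0,0,0,0,-4,1],[0,0,0,0,0,-4,1],[0,0,0,-4,0,0,1],[0,0,0,-4,0,0,1],[0,0,0,0,0,0,1]]]'
python3 -c "
from h import *
togo(.4634,.3407,.24,3.5)"
```

```text
time_s: 20.0
eef_pos: [0.6554, -0.1105, 0.1334]
orientation: [1.0, 0.03, -0.004, -0.001]
contact_force: [-0.2, 0.1, -0.5]
gripper_width: 0.0878
time_s: 20.6
eef_pos: [0.5765, -0.1162, 0.2709]
orientation: [1.0, 0.03, 0.006, 0.003]
contact_force: [-0.2, -0.4, 0.6]
gripper_width: 0.0884
t 20.6 pos [ 0.5765 -0.1162  0.2709] w 0.0884 F [-0.2 -0.4  0.6]
turn [ 0.41 -0.62 -0.04] shift now [ -8.56 -46.31   2.66] shift after turn [ -8.5  -46.29   3.09]
```

```bash
python3 -m creep '[[[0.4,-0.6,0,-0.7,-3.5,0,1],[0,0,0,-0.8,-4.3,0,1],[0,0,0,-0.8,-4.3,0,1],[0,0,0,-0.8,-4.3,0,1],[0,0,0,-0.8,-4.3,0,1],[0,0,0,-0.8,-4.3,0,1],[0,0,0,-0.8,-4.3,0,1],[0,0,0,-0.8,-4.3,0,1]]]'
python3 -m creep '[[[0,0,0,-0.8,-4.3,0,1],[0,0,0,-0.8,-4.3,0.5,1],[0,0,0,-0.7,-4,0.5,1],[0,0,0,0,0,0,1],[0,0,0,0,0,0,1]]]'
python3 -c "
from h import *
togo(.4634,.3407,.15,3.5)
im=eyes.read_camera('scene'); cv2.imwrite('pics/mm.png',cv2.resize(im[180:380,200:400],None,fx=3,fy=3))
print(w2px('scene',[.6571,-.111,.104]),w2px('scene',[.6553,.0914,.1]))
for q in('work_torch_center','work_charger'):print(q,[(r['xy'],round(r['confidence'],2)) for r in eyes.pinpoint(q,'scene')[:2]])"
```

```text
time_s: 21.4
eef_pos: [0.4942, 0.2234, 0.2755]
orientation: [1.0, 0.025, 0.004, 0.0]
contact_force: [0.3, -0.0, -0.4]
gripper_width: 0.0883
time_s: 21.9
eef_pos: [0.4623, 0.3594, 0.2677]
orientation: [1.0, 0.029, 0.006, -0.001]
contact_force: [0.7, 0.7, -0.6]
gripper_width: 0.0881
t 21.9 pos [0.4623 0.3594 0.2677] w 0.0881 F [ 0.7  0.7 -0.6]
turn [-0.06 -0.71 -0.22] shift now [-0.14  1.88 11.77] shift after turn [-0.    1.87 11.77]
[261.6921057  247.25364365] [333.58771312 287.94407682]
work_torch_center [([487.8, 315.4], 0.71), ([440.2, 363.9], 0.23)]
work_charger [([440.7, 367.8], 0.57)]
```

View pics/mm.png

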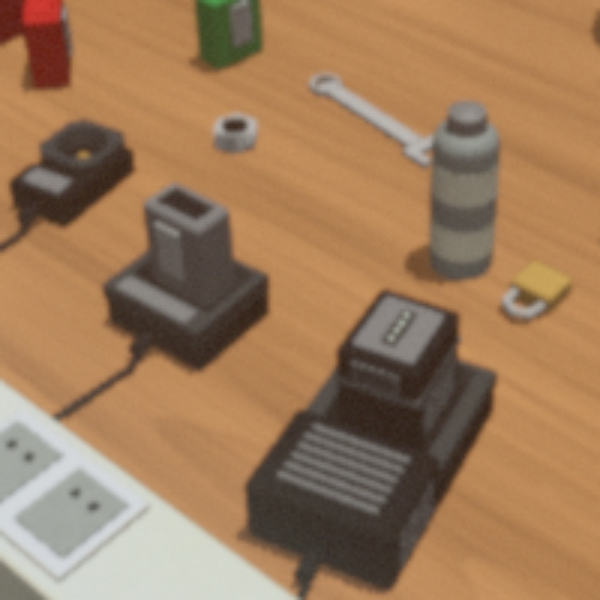

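Both stand upright and seated. The meter top is at crop (187,205) against an expected (185,202), and the battery top at (399,327) against (400,324). Now the work torch.

```bash
python3 -m creep '[[[0,-0.7,0,0,1,2,1],[0,0,0,0,0.8,3.5,1],[0,0,0,0,0,3.5,1],[0,0,0,0,0,3.5,1],[0,0,0,0,0,1,1],[0,0,0,0,0,0,1],[0,0,0,0,0,0,1]]]'
python3 -c "
from h import *
print(px2w('scene',487.8,315.4,.036), px2w('scene',440.7,367.8,0))
togo(.4634,.3407,.0293,3.5)"
```

```text
time_s: 22.75
eef_pos: [0.4698, 0.3337, 0.134]
orientation: [1.0, 0.022, 0.004, -0.002]
contact_force: [-0.1, 0.4, 0.3]
gripper_width: 0.0883
[0.46468244 0.34108243 0.036     ] [0.61393165 0.32036168 0.        ]
t 22.75 pos [0.4698 0.3337 0.134 ] w 0.0883 F [-0.1  0.4  0.3]
turn [-0.22 -0.47 -0.97] shift now [-0.69 -0.68 10.47] shift after turn [-0.6  -0.73 10.47]
```

```bash
python3 -m creep '[[[-0.2,-0.4,-0.9,-0.6,-0.7,0,1],[0,0,0,0,0,0,1],[0,0,0,0,0,2.5,1],[0,0,0,0,0,2.5,1],[0,0,0,0,0,1,1],[0,0,0,0,0,0,1],[0,0,0,0,0,0,1]]]'
python3 -c "
from h import *
togo(.464,.341,.0293,3.5)"
```

```text
time_s: 23.45
eef_pos: [0.4667, 0.344, 0.0811]
orientation: [0.999, 0.032, 0.007, -0.003]
contact_force: [-0.6, 0.4, 0.4]
gripper_width: 0.0882
t 23.45 pos [0.4667 0.344  0.0811] w 0.0882 F [-0.6  0.4  0.4]
turn [-0.31 -0.83  0.12] shift now [-0.37  0.31  5.17] shift after turn [-0.29  0.28  5.18]
```

```bash
python3 -m creep '[[[-0.3,-0.8,0,-0.35,0.3,0,1],[0,0,0,0,0,0,1],[0,0,0,0,0,1.8,1],[0,0,0,0,0,1.8,1],[0,0,0,0,0,1.2,1],[0,0,0,0,0,0.4,1],[0,0,0,0,0,0,1]]]'
python3 -c "
from h import *
togo(.464,.341,.0293,3.5)"
```

```text
time_s: 24.15
eef_pos: [0.466, 0.3417, 0.0329]
orientation: [0.999, 0.032, 0.004, -0.002]
contact_force: [-0.0, -0.4, -0.0]
gripper_width: 0.0883
t 24.15 pos [0.466  0.3417 0.0329] w 0.0883 F [-0.  -0.4 -0. ]
turn [-0.17 -0.45  0.12] shift now [-0.21  0.06  0.36] shift after turn [-0.2   0.06  0.36]
```

```bash
python3 -m creep '[[[-0.15,-0.4,0,-0.2,0.05,0.3,1],[0,0,0,0,0,0,1],[0,0,0,0,0,0,0],[0,0,0,0,0,0,0],[0,0,0,0,0,0,0],[0,0,0,0,0,0,0],[0,0,0,0,0,0,0],[0,0,0,0,0,0,0]]]' 25
python3 -m creep '[[[0,0,0,0,0,-1.5,0],[0,0,0,0,0,-3,0],[0,0,0,0,0,-3.5,0],[0,0,0,0,0,-3.5,0],[0,0,0,0,0,0,0],[0,0,0,0,0,0,0]]]' 30
python3 -c "
from h import *
togo(.608,.318,.14,3.5)"
```

```text
time_s: 24.95
eef_pos: [0.465, 0.3417, 0.0321]
orientation: [0.999, 0.032, 0.002, -0.001]
contact_force: [0.4, -0.1, -0.5]
gripper_width: 0.0491
time_s: 25.55
eef_pos: [0.4635, 0.3409, 0.1541]
orientation: [0.999, 0.032, 0.001, -0.0]
contact_force: [-1.0, 0.3, -1.4]
gripper_width: 0.0494
t 25.55 pos [0.4635 0.3409 0.1541] w 0.0494 F [-1.   0.3 -1.4]
turn [-0.03 -0.1   0.13] shift now [14.28  3.2   1.44] shift after turn [14.29  3.16  1.41]
```

```bash
python3 -m creep '[[[0,0,0,2.5,0.55,0,0],[0,0,0,3.4,0.75,0,0],[0,0,0,3.4,0.75,0,0],[0,0,0,3.4,0.75,0.5,0],[0,0,0,1.5,0.35,0.5,0],[0,0,0,0,0,0,0],[0,0,0,0,0,0,0],[0,0,0,0,0,0,0]]]'
python3 -c "
from h import *
togo(.608,.318,.1,3.5)"
```

```text
time_s: 26.35
eef_pos: [0.6069, 0.3167, 0.1352]
orientation: [0.999, 0.032, -0.007, 0.002]
contact_force: [0.6, 0.4, -2.7]
gripper_width: 0.0493
t 26.35 pos [0.6069 0.3167 0.1352] w 0.0493 F [ 0.6  0.4 -2.7]
turn [0.19 0.78 0.22] shift now [ 0.16 -0.13  3.51] shift after turn [ 0.12 -0.12  3.52]
```

```bash
python3 -m creep '[[[0.2,0.7,0,0.1,-0.1,1,0],[0,0,0,0,0,1.8,0],[0,0,0,0,0,0.8,0],[0,0,0,0,0,0,0],[0,0,0,0,0,0,0]]]'
python3 -c "
from h import *
togo(.608,.318,.0581,3.5)
im=eyes.read_camera('scene'); cv2.imwrite('pics/w1.png',cv2.resize(im[250:410,370:530],None,fx=3.5,fy=3.5))
print('rim',(w2px('scene',[.608,.318,.04])-[370,250])*3.5,'contact',(w2px('scene',[.608,.318,.026])-[370,250])*3.5)
t=eyes.read_camera('top'); cv2.imwrite('pics/w1t.png',t)"
```

```text
time_s: 26.85
eef_pos: [0.6045, 0.32, 0.1008]
orientation: [0.999, 0.034, 0.0, -0.0]
contact_force: [0.5, -0.2, -2.1]
gripper_width: 0.0491
t 26.85 pos [0.6045 0.32   0.1008] w 0.0491 F [ 0.5 -0.2 -2.1]
turn [-0.05 -0.01  0.43] shift now [0.34 0.23 4.27] shift after turn [0.34 0.23 4.27]
rim [260.51714343 355.2514471 ] contact [256.31640888 372.32360604]
```

View pics/w1.png

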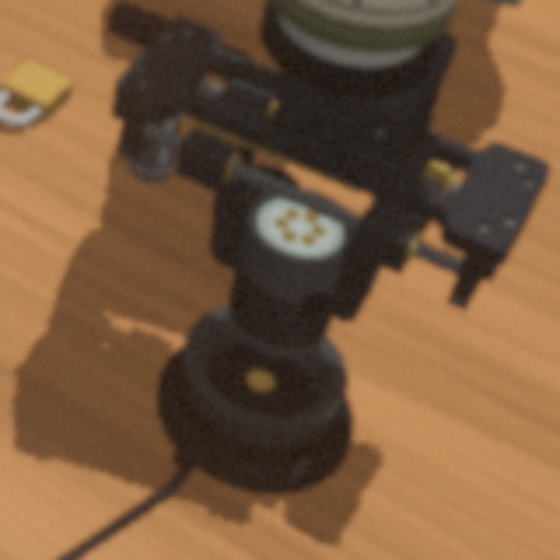

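The torch is over the dock. The contact dot is at crop (261,379) against a predicted (256,372), and the scene view runs about 1 px low everywhere, so I'll aim about 2 mm further out.

```bash
python3 -m creep '[[[0,0,0.4,0.5,0.2,0,0],[0,0,0,0,0,0,0],[0,0,0,0,0,1.2,0],[0,0,0,0,0,0.8,0],[0,0,0,0,0,0,0],[0,0,0,0,0,0,0]]]'
python3 -c "
from h import *
print(px2w('scene',370+261/3.5,250+379/3.5,.026))
togo(.610,.3185,.0581,3.5)"
```

```text
time_s: 27.55
eef_pos: [0.6108, 0.3181, 0.08]
orientation: [1.0, 0.03, 0.001, -0.001]
contact_force: [-0.3, 0.6, -2.3]
gripper_width: 0.0492
[0.61041587 0.32201532 0.026     ]
t 27.55 pos [0.6108 0.3181 0.08  ] w 0.0492 F [-0.3  0.6 -2.3]
turn [-0.08 -0.1  -0.05] shift now [-0.08 -0.04  2.19] shift after turn [-0.07 -0.05  2.19]
```

```bash
python3 -m creep '[[[0,0,0,-0.1,-0.1,0.8,0],[0,0,0,0,0,0.8,0],[0,0,0,0,0,0.4,0],[0,0,0,0,0,0,0],[0,0,0,0,0,0,0]]]'
python3 -c "
from h import *
togo(.610,.319,.0581,3.5)"
```

```text
time_s: 28.05
eef_pos: [0.6095, 0.3193, 0.0581]
orientation: [1.0, 0.03, 0.001, -0.001]
contact_force: [-1.5, -0.4, 0.4]
gripper_width: 0.0494
t 28.05 pos [0.6095 0.3193 0.0581] w 0.0494 F [-1.5 -0.4  0.4]
turn [-0.08 -0.1  -0.03] shift now [0.04 0.03 0.  ] shift after turn [0.04 0.03 0.  ]
```

Force Fz has risen from -2.3 to +0.4 at exactly the seat height. A light push to confirm, then release.

```bash
python3 -m creep '[[[0,0,0,0,0,0.3,0]]]'
python3 -m creep '[[[0,0,0,0,0,0,0],[0,0,0,0,0,0.1,0.65],[0,0,0,0,0,0,0.8],[0,0,0,0,0,0,1],[0,0,0,0,0,0,1],[0,0,0,0,0,-1,1],[0,0,0,0,0,-2.5,1],[0,0,0,0,0,-4,1]]]' 25
python3 -m creep '[[[0,0,0,0,0,-4,1],[0,0,0,0,0,-4,1],[0,0,0,-4,0,0,1],[0,0,0,-4,0,0,1],[0,0,0,0,0,0,1],[0,0,0,0,0,0,1]]]'
python3 -c "
from h import *
togo(.4779,.1773,.2,3.5)
im=eyes.read_camera('scene'); cv2.imwrite('pics/w2.png',cv2.resize(im[240:400,380:530],None,fx=3.5,fy=3.5))
print('top',(w2px('scene',[.6095,.319,.098])-[380,240])*3.5)
u=eyes.pinpoint('slim_torch_center','scene');print([(r['xy'],px2w('scene',*r['xy'],.04)[:2],r['confidence']) for r in u[:2]])"
```

```text
time_s: 28.15
eef_pos: [0.6098, 0.3194, 0.058]
orientation: [1.0, 0.03, 0.001, -0.001]
contact_force: [-14.7, -5.6, 31.7]
gripper_width: 0.0496
time_s: 28.95
eef_pos: [0.6082, 0.3186, 0.1312]
orientation: [1.0, 0.03, -0.002, 0.0]
contact_force: [0.1, 0.4, 0.7]
gripper_width: 0.0881
time_s: 29.55
eef_pos: [0.5293, 0.3144, 0.227]
orientation: [1.0, 0.03, 0.008, -0.003]
contact_force: [0.3, -0.5, -0.1]
gripper_width: 0.0883
t 29.55 pos [0.5293 0.3144 0.227 ] w 0.0883 F [ 0.3 -0.5 -0.1]
turn [-0.28 -0.9  -0.07] shift now [-5.99 13.39  2.54] shift after turn [-5.97 13.37  2.7 ]
top [244.31055436 318.25986109]
[([413.5, 282.2], array([0.47713593, 0.17481323]), 0.77), ([263.3, 284.6], array([ 0.69433259, -0.07509312]), 0.22)]
```

View pics/w2.png

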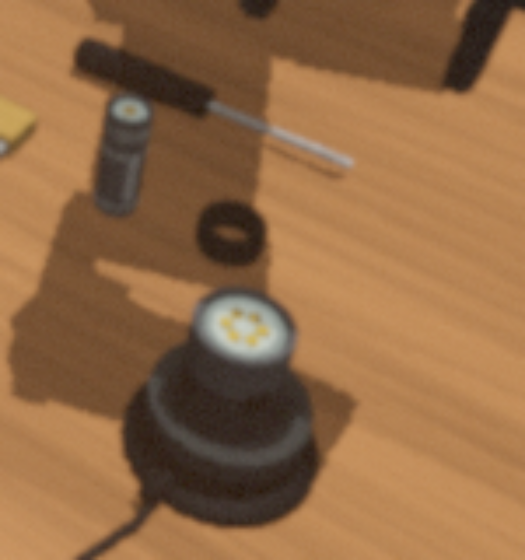

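The work torch is upright and seated: lens at crop (243,325) against an expected (244,318). The slim torch's clip faces the scene camera, clear of jaws closing along y. The two cameras agree on it at (0.4775, 0.176).

```bash
python3 -m creep '[[[-0.2,-0.9,0,-1.7,3.8,0,1],[0,0,0,-1.9,4.2,0.5,1],[0,0,0,-1.9,4.2,0.5,1],[0,0,0,0,0,0,1],[0,0,0,0,0,0,1]]]'
python3 -c "
from h import *
togo(.4775,.176,.11,3.5)"
```

```text
time_s: 30.15
eef_pos: [0.4848, 0.1849, 0.2137]
orientation: [1.0, 0.029, -0.001, -0.001]
contact_force: [0.2, -0.7, 0.7]
gripper_width: 0.0883
t 30.15 pos [0.4848 0.1849 0.2137] w 0.0883 F [ 0.2 -0.7  0.7]
turn [-0.07  0.09 -0.16] shift now [-0.77  0.86 10.37] shift after turn [-0.79  0.85 10.37]
```

```bash
python3 -m creep '[[[0,0,0,-0.75,0.8,1,1],[0,0,0,0,0,3,1],[0,0,0,0,0,3.5,1],[0,0,0,0,0,2,1],[0,0,0,0,0,0,1],[0,0,0,0,0,0,1]]]'
python3 -c "
from h import *
togo(.4775,.176,.037,3.5)"
```

```text
time_s: 30.75
eef_pos: [0.4847, 0.1806, 0.117]
orientation: [1.0, 0.031, 0.002, -0.001]
contact_force: [0.1, -0.5, 0.2]
gripper_width: 0.0882
t 30.75 pos [0.4847 0.1806 0.117 ] w 0.0882 F [ 0.1 -0.5  0.2]
turn [-0.14 -0.29 -0.  ] shift now [-0.79  0.44  8.  ] shift after turn [-0.75  0.42  8.  ]
```

```bash
python3 -m creep '[[[-0.1,-0.3,0,-0.75,0.42,0,1],[0,0,0,0,0,0,1],[0,0,0,0,0,2,1],[0,0,0,0,0,2,1],[0,0,0,0,0,1.5,1],[0,0,0,0,0,0,1],[0,0,0,0,0,0,1]]]'
python3 -c "
from h import *
togo(.4775,.176,.037,3.5)"
```

```text
time_s: 31.45
eef_pos: [0.4816, 0.1768, 0.0677]
orientation: [1.0, 0.031, 0.006, -0.001]
contact_force: [-0.4, -0.7, -0.1]
gripper_width: 0.0885
t 31.45 pos [0.4816 0.1768 0.0677] w 0.0885 F [-0.4 -0.7 -0.1]
turn [-0.08 -0.74  0.04] shift now [-0.46  0.06  3.06] shift after turn [-0.42  0.06  3.07]
```

```bash
python3 -m creep '[[[0,-0.7,0,-0.45,0.05,0,1],[0,0,0,0,0,0,1],[0,0,0,0,0,1.4,1],[0,0,0,0,0,1.1,1],[0,0,0,0,0,0.5,1],[0,0,0,0,0,0.3,1],[0,0,0,0,0,0,1]]]'
python3 -c "
from h import *
togo(.4775,.176,.037,3.5)"
```

```text
time_s: 32.15
eef_pos: [0.4791, 0.1764, 0.0375]
orientation: [1.0, 0.031, 0.003, -0.001]
contact_force: [-0.2, -0.2, 0.3]
gripper_width: 0.0879
t 32.15 pos [0.4791 0.1764 0.0375] w 0.0879 F [-0.2 -0.2  0.3]
turn [-0.1  -0.39  0.05] shift now [-0.16  0.03  0.05] shift after turn [-0.16  0.03  0.05]
```

```bash
python3 -m creep '[[[0,-0.3,0,-0.15,0,0,0.6],[0,0,0,0,0,0,0.45],[0,0,0,0,0,0,0.35],[0,0,0,0,0,0,0.2],[0,0,0,0,0,0,0],[0,0,0,0,0,0,0],[0,0,0,0,0,0,0],[0,0,0,0,0,0,0]]]' 15
python3 -m creep '[[[0,0,0,0,0,-1.5,0],[0,0,0,0,0,-3,0],[0,0,0,0,0,-4,0],[0,0,0,0,0,-4,0],[0,0,0,0,0,-4,0],[0,0,0,0,0,-3,0],[0,0,0,0,0,0,0],[0,0,0,0,0,0,0]]]' 25
python3 -c "
from h import *
togo(.5976,-.312,.23,3.5)
im=eyes.read_camera('scene'); cv2.imwrite('pics/t1.png',cv2.resize(im[120:320,330:510],None,fx=3,fy=3))"
```

```text
time_s: 32.95
eef_pos: [0.4781, 0.1764, 0.0386]
orientation: [1.0, 0.031, 0.001, -0.001]
contact_force: [0.2, 0.3, -1.5]
gripper_width: 0.0275
time_s: 33.75
eef_pos: [0.476, 0.1756, 0.2391]
orientation: [1.0, 0.031, -0.001, -0.001]
contact_force: [0.5, 0.6, -0.8]
gripper_width: 0.0273
t 33.75 pos [0.476  0.1756 0.2391] w 0.0273 F [ 0.5  0.6 -0.8]
turn [-0.08  0.16  0.04] shift now [ 9.13 49.42  0.81] shift after turn [ 9.16 49.41  0.91]
```

View pics/t1.png

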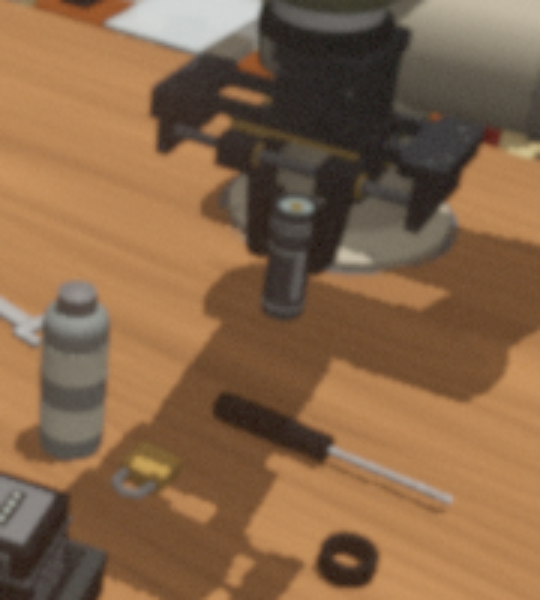

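The slim torch is held upright, clip outwards, with its bottom at about 0.20 m. That clears the 0.15 m can. Carrying it to the slim charger.

```bash
python3 -m creep '[[[0,0,0,0.6,3,0,0],[0,0,0,0.75,4.1,0,0],[0,0,0,0.75,4.1,0,0],[0,0,0,0.75,4.1,0,0],[0,0,0,0.75,4.1,0,0],[0,0,0,0.75,4.1,0,0],[0,0,0,0.75,4.1,0,0],[0,0,0,0.75,4.1,0,0]]]'
python3 -m creep '[[[0,0,0,0.75,4.1,0,0],[0,0,0,0.75,4.1,0,0],[0,0,0,0.75,4.1,0,0],[0,0,0,0.6,3,0,0],[0,0,0,0,0,0,0],[0,0,0,0,0,0,0]]]'
python3 -c "
from h import *
togo(.5976,-.312,.15,3.5)"
```

```text
time_s: 34.6
eef_pos: [0.5522, -0.1436, 0.2234]
orientation: [0.999, 0.035, -0.012, -0.004]
contact_force: [0.3, -0.3, -0.4]
gripper_width: 0.0272
time_s: 35.2
eef_pos: [0.5888, -0.3045, 0.206]
orientation: [0.999, 0.032, -0.021, -0.01]
contact_force: [-0.4, 0.3, -1.0]
gripper_width: 0.0275
t 35.2 pos [ 0.5888 -0.3045  0.206 ] w 0.0275 F [-0.4  0.3 -1. ]
turn [-1.24  2.32  0.15] shift now [1.06 0.92 5.54] shift after turn [0.83 0.8  5.6 ]
```

```bash
python3 -m creep '[[[-1.2,2.3,0,0.85,0.8,0,0],[0,0,0,0,0,0,0],[0,0,0,0,0,2.5,0],[0,0,0,0,0,3,0],[0,0,0,0,0,2.5,0],[0,0,0,0,0,0,0],[0,0,0,0,0,0,0]]]'
python3 -c "
from h import *
togo(.598,-.312,.0646,3.5)
im=eyes.read_camera('scene'); cv2.imwrite('pics/t2.png',cv2.resize(im[150:290,170:310],None,fx=4,fy=4))
o=np.array([170,150]); p=sensors.read_state()['eef_pos']
print('rim',(w2px('scene',[.598,-.312,.04])-o)*4,'contact',(w2px('scene',[.598,-.312,.026])-o)*4,'lens',(w2px('scene',p+[0,0,.0414])-o)*4)"
```

```text
time_s: 35.9
eef_pos: [0.5965, -0.3037, 0.1215]
orientation: [0.999, 0.035, -0.004, -0.003]
contact_force: [0.2, 0.9, -0.3]
gripper_width: 0.0278
t 35.9 pos [ 0.5965 -0.3037  0.1215] w 0.0278 F [ 0.2  0.9 -0.3]
turn [-0.38  0.41  0.52] shift now [0.13 0.87 5.68] shift after turn [0.1  0.83 5.69]
rim [228.41875902 306.31149594] contact [231.33877178 323.8319022 ] lens [211.6173788  144.13242009]
```

View pics/t2.png

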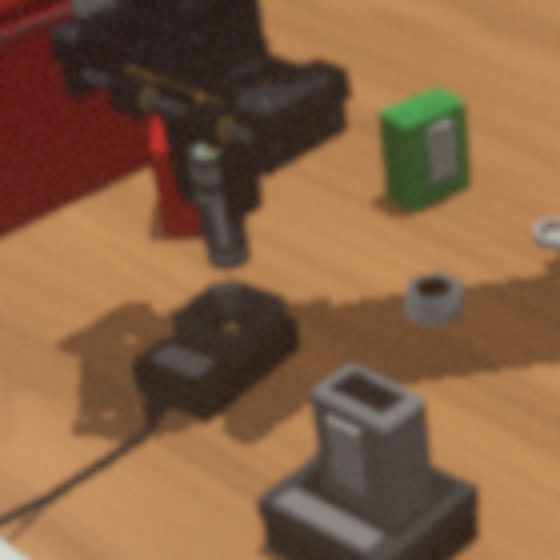

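The contact dot is at crop (231,326) against a predicted (231,324), so the well position is confirmed. The lens sits about 2 px off, so I'm biasing the target 2 mm.

```bash
python3 -m creep '[[[-0.4,0.4,0.5,0,0.85,0,0],[0,0,0,0,0,0,0],[0,0,0,0,0,0,0],[0,0,0,0,0,1,0],[0,0,0,0,0,1,0],[0,0,0,0,0,0.6,0],[0,0,0,0,0,0,0],[0,0,0,0,0,0,0]]]'
python3 -c "
from h import *
togo(.596,-.313,.0646,3.5)"
```

```text
time_s: 36.75
eef_pos: [0.5979, -0.3134, 0.0965]
orientation: [1.0, 0.03, 0.002, 0.002]
contact_force: [-0.2, -0.4, -0.8]
gripper_width: 0.0278
t 36.75 pos [ 0.5979 -0.3134  0.0965] w 0.0278 F [-0.2 -0.4 -0.8]
turn [ 0.21 -0.2  -0.02] shift now [-0.2  -0.06  3.19] shift after turn [-0.19 -0.05  3.19]
```

```bash
python3 -m creep '[[[0.2,-0.2,0,-0.2,0,0.7,0],[0,0,0,0,0,0.9,0],[0,0,0,0,0,0.8,0],[0,0,0,0,0,0.4,0],[0,0,0,0,0,0,0],[0,0,0,0,0,0,0]]]'
python3 -c "
from h import *
togo(.596,-.313,.0646,3.5)"
```

```text
time_s: 37.35
eef_pos: [0.5957, -0.3135, 0.0657]
orientation: [1.0, 0.03, -0.0, -0.0]
contact_force: [-0.2, -0.2, -1.5]
gripper_width: 0.0275
t 37.35 pos [ 0.5957 -0.3135  0.0657] w 0.0275 F [-0.2 -0.2 -1.5]
turn [-0.02  0.04 -0.02] shift now [ 0.03 -0.05  0.11] shift after turn [ 0.03 -0.05  0.11]
```

```bash
python3 -m creep '[[[0,0,0,0,0,0.25,0],[0,0,0,0,0,0.25,0]]]'
```

```text
time_s: 37.55
eef_pos: [0.5966, -0.3138, 0.0645]
orientation: [1.0, 0.031, 0.001, 0.001]
contact_force: [-8.3, 6.3, 21.3]
gripper_width: 0.0273
```

Seated at 0.0645, against an expected 0.0646. Releasing and going clear.

```bash
python3 -m creep '[[[0,0,0,0,0,0,0],[0,0,0,0,0,0.1,0.4],[0,0,0,0,0,0,0.5],[0,0,0,0,0,0,0.7],[0,0,0,0,0,0,0.7],[0,0,0,0,0,-1,0.7],[0,0,0,0,0,-2.5,0.7],[0,0,0,0,0,-4,0.7]]]' 15
python3 -m creep '[[[0,0,0,0,0,-4,1],[0,0,0,0,0,-4,1],[0,0,0,-4,0,0,1],[0,0,0,-4,0,0,1],[0,0,0,-4,0,0,1],[0,0,0,-4,0,0,1],[0,0,0,0,0,0,1],[0,0,0,0,0,0,1]]]'
python3 -c "
from h import *
a=eyes.read_camera('scene');b=eyes.read_camera('top')
cv2.imwrite('pics/f.png',np.hstack([cv2.resize(a[150:400,180:500],None,fx=1.6,fy=1.6),np.zeros((400,1,3),np.uint8)])); cv2.imwrite('pics/ft.png',cv2.resize(b[120:270,150:480],None,fx=2.4,fy=2.4))
for n,p in dict(slim=[.5965,-.3135,.106],bat=[.6553,.0914,.1],met=[.6575,-.111,.104],work=[.6095,.319,.098],can=[.4763,.0064,.15]).items(): print(n,((w2px('scene',p)-[180,150])*1.6).round(),((w2px('top',p)-[150,120])*2.4).round())"
```

```text
time_s: 38.35
eef_pos: [0.595, -0.3126, 0.1371]
orientation: [1.0, 0.031, -0.002, -0.002]
contact_force: [0.2, -0.0, -0.2]
gripper_width: 0.0615
time_s: 39.15
eef_pos: [0.4326, -0.3242, 0.2337]
orientation: [0.999, 0.031, 0.006, 0.006]
contact_force: [0.4, 0.3, -0.6]
gripper_width: 0.088
slim [70. 87.] [693. 176.]
bat [246. 221.] [278. 110.]
met [130. 156.] [485. 110.]
work [432. 289.] [ 47. 154.]
can [279. 102.] [358. 294.]
```

The picture budget is used up, so the last check is numeric.

```bash
python3 - <<'E'
from h import *
T=dict(slim_torch_center=[.5965,-.3135,.066],saw_battery_center=[.6553,.0914,.063],gas_meter_center=[.6575,-.111,.065],work_torch_center=[.6095,.319,.062],spray_can_center=[.4763,.0064,.075])
for c in("scene","top"):
  eyes.read_camera(c)
  for q,p in T.items():
    h=w2px(c,p); r=sorted(eyes.pinpoint(q,c),key=lambda r:np.hypot(*(np.array(r["xy"])-h)))[:1]
    b=sorted(eyes.boxes_of(q,c),key=lambda r:np.hypot(*(np.array(r["box"][:2])-h)))[:1]
    print(c,q,"expect",h.round(),"found",[np.round(x["xy"]) for x in r],[np.round(x["box"]) for x in b])
print(sensors.read_state()["contact_force"])
E
```

```text
scene slim_torch_center expect [226. 218.] found [array([222., 218.])] [array([226., 218.,  12.,  31.])]
scene saw_battery_center expect [333. 301.] found [array([332., 305.])] [array([332., 303.,  46.,  53.])]
scene gas_meter_center expect [263. 261.] found [array([260., 263.])] [array([263., 261.,  34.,  40.])]
scene work_torch_center expect [446. 344.] found [array([448., 345.])] [array([448., 344.,  30.,  46.])]
scene spray_can_center expect [353. 240.] found [array([356., 243.])] [array([357., 243.,  25.,  59.])]
top slim_torch_center expect [435. 195.] found [array([431., 195.])] [array([435., 195.,  21.,  20.])]
top saw_battery_center expect [268. 169.] found [array([267., 167.])] [array([268., 169.,  37.,  40.])]
top gas_meter_center expect [351. 169.] found [array([351., 169.])] [array([353., 167.,  27.,  21.])]
top work_torch_center expect [174. 186.] found [array([173., 186.])] [array([174., 187.,  31.,  24.])]
top spray_can_center expect [301. 243.] found [array([299., 240.])] [array([298., 244.,  26.,  24.])]
[ 0.53723224 -0.00806604  1.05088195]
```

```bash
python3 -c "
from cell import robot
print(robot.finish_job())"
```

```text
the job is handed in; nothing more can be done
None
```

All four things are on charge and the job is handed in. I placed the saw battery, gas meter (screen to the front), work torch and slim torch in that order. Each was lowered until it touched the seat, then let go. Robot time was about 40 s of the 109 s allowed.

- **Seating:** each item made contact within about 1 mm of its calculated seat height. The brief seating pushes reached about 35 N at the wrist.
- **Final camera check:** both cameras' detections put all four in their wells and the spray can where it started, within about 4 px of expected. The gripper was clear, with no contact force.
- **Not checked:** the 16-picture limit ran out before the last view, so I confirmed the slim torch's final pose only from the detections. I saw the other three standing upright in their wells in pictures taken after release.
- **Small disagreement:** the scene camera read 1–2 px low throughout. I put that down to the roughly 2 mm calibration tolerance.

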